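# Mark a stock carton in the bench press and lock the press

### The arm

A 6-joint arm with a two-finger parallel gripper is mounted at the origin on the work surface. World frame = base frame: x ahead of the robot, y to its left, z up, the work surface at z = 0. Lengths are in mm, angles in rad, forces in N, time in s.
With the tool pointing down it reaches from about 350 to 850 mm from the base axis. Payload 8.1 kg.
Tool frame: the origin (TCP) lies between the finger pads; the fingertips stand 22 mm ahead of it and the grasp point (between the pads) lies 3 mm ahead of it; z points along the fingers, y is the line along which they close (so a half turn about z gives the same grasp; the last joint's range is limited). The gripper opens to 85 mm and grips with 20 to 120 N. Pads are 22 mm wide; open, the fingers measure 114 mm over their backs; the gripper's body (76 mm by 85 mm) begins 54 mm behind the grasp point. The pads swing forward as they close: fully open they stand 13 mm farther back than shut.
Start: joints at [1.191, 0.13, 1.488, -0, 1.523, -0.085], TCP at [174.307, 574.128, 253.292] pointing down, gripper open.
Joint ranges: [-2.96, 2.96], [-0.89, 2.26], [0.02, 2.5], [-1.34, 4.48], [0, 2.73], [-2.66, 2.66]. Speed limits (rad/s): [2.39, 2.39, 2.79, 3.14, 3.14, 3.14].

### API

Orientations are given as a unit quaternion [x, y, z, w].
In Python, from cell import arm, optics, workorder gives the robot as it stands.
- The arm moves only by the tool apply_moves, never from a script. Its argument "plan" is a list of rows, each a list of 7 numbers: the closure, from -1 (fully open) to 1 (shut), then the shift along the tool's x, y, z scaled (see below), then the turn, a rotation vector about the tool's x, y, z scaled (see below). A call has exactly 8 rows; each row shifts and turns the commanded pose from where the row before left it, along the tool's axes as they then stand; what a row does not reach is not made up. The controller multiplies each number of a shift by 0.025 m and each number of a turn by 5 degrees. A row lasts 1/8 s, in which the tool goes at most 62.5 mm and 10.7 degrees, less where a joint would pass 70% of its speed; a pose out of reach is approached as far as the arm can. A call with a number of a shift or a turn outside -1 to 1 is refused whole. A call with a gripper value outside its range is refused whole. The fingers move at their own pace and stop on an object; the grip force is fixed at half the most. Time passes only in rows, so rows that do not move let the fingers close, or fill a call up. It gives the time, the measured TCP pose, the force, the opening and the grip force at its end, in the units of the state.
- arm.observe(): the state, without advancing time (a new reading comes with each control period).
- optics.snapshot(name): name is "scene" or "top"; returns a dict with "image" (384x512x3 uint8, blue, green, red), "vfov" (degrees; the focal length in pixels is half the picture's height over the tangent of half this angle, whatever the lens; pixels are square), "cx", "cy" (the principal point, pixels), "rvec" (rotation vector, rad) and "tvec" (3), from world to camera coordinates, as OpenCV has them. Camera axes: x right, y down, z forward; pixel columns grow to the right and rows downward; lengths in mm; the calibration is good to about 2 mm. A picture is of the moment at which its call begins. There is no depth.
- workorder.sign_off(): hands the job in; it is judged then, once.
The state is a dict: "t": time; "q": joint angles; "qvel": joint speeds; "joint_torque": joint torques, N m; "position": TCP position; "ee_rot": TCP orientation; "wrist_force": force on the tool from outside, world axes, zero at the start; "wrist_torque": the same for the moment, N m; "gripper_width": opening from 0.0 (shut) to 1.0 (fully open); "grasp_force": force on a finger pad.
Only numpy, scipy, OpenCV 4.12 (cv2) and the standard library are available. Lean on these libraries where they do the work, as an engineer would, in place of code of your own. Each camera call takes 0.05 s, during which the arm holds its last target. There are 200 camera calls.

### The job

Push the flat brown carton along the bed of the marking press until it is fully home, lying flush against both the rear fence and the end stop under the head. Then, and only then, press the black plunger button on the head fully down to mark the carton and let it spring back up. Finally turn the steel lock collar under the button until its lug lines up with the lock mark, leaving the carton home and the other things on the bench where they are.

Things in the scene. Friction and masses are not known exactly. Their poses are not given: they have to be found in the camera images.
- press: Bench marking press, grey and steel, fixed to the table. Origin: on the table (z 0) straight below the head's axis. Own x points away from the robot (to the press's back), y left along the bed, z up; turned by up to 0.2 rad in the room. Aluminium bed in this frame (mm): top at z 8, x -122 to 92, y -90 to 310.
- rear_fence (a point): Middle of the top edge of the rear fence's face. Steel fence along the back of the bed; in the press frame (mm): face at x 42.5, from y -75 to 310, top at z 38.
- end_stop (a point): Middle of the top edge of the end stop's face. Steel bar across the right end of the bed; in the press frame (mm): face at y -60, x -47 to 47, top at z 38.
- head (a point): Centre of the head's top, on its axis. Head: grey block over the bed on a column behind the fence; in the press frame (mm): underside z 62, top z 112, round nose of radius 40 about the axis, 56 wide arm back to x 91. Only the button and the collar stand higher. The die inside never touches the carton.
- carton_home (a point): Where the carton's origin lies when it is home: on the bed, in the press frame at x 0, y 25, z 8 mm. Axes as the press.
- carton: The loose flat brown cardboard carton with one pale tape strip along its length, 85 (own x) by 170 (own y) by 45 mm high, about 0.2 to 0.4 kg; lies flat on the left part of the bed, up to about 0.25 rad askew. Origin: centre of its underside. Home: long side against the rear fence, right end against the end stop, within about 5 mm and 0.06 rad; its y axis is then along the press's y.
- plunger (a joint): Travel of the spring push button on the head, m: 0 up, 0.010 fully down. Black cap 36 mm across, 14 mm thick on a 20 mm stem. It moves straight down, starts to give at about 2 N and needs about 6 N to be fully down (then it meets a hard stop); counts as fully down above 0.009; springs back when let go.
- plunger_top (a point): Centre of the top face of the button's cap, on the head's axis; 156 mm above the table when up, 146 when fully down.
- lock_collar (a joint): Angle of the steel lock collar, rad, seen from above counterclockwise positive: 0 when its lug points to the press's left (+y); at 1.4 the lug stands at the lock mark (about to the front, -x of the press). Turns from -0.4 to 2.3 without a stop at the mark; light friction (0.05 N m), stays where left. Locked: within 0.15 rad of 1.4.
- lug (a point): On the collar's lug, 55 mm from the head's axis, on its top, 141 mm above the table. Collar: ring round the button's stem on the head's top, radius 25 to 36 mm, z 112 to 126. Lug: one upright steel tab on it, 8 mm thick, from 34 to 62 mm from the axis, z 113 to 141 mm.
- lock_mark (a point): Lock mark: a raised steel rib (10 mm wide) on the front of the head's nose with a dark line on top, level with the head's top (z 112), 55 mm from the axis. The lug stands over it when locked.
- tape_roll: Bystander: roll of brown packing tape lying flat, 90 mm across, 40 high. Origin: centre of its underside.
- small_carton: Bystander: pale carton 60 x 70 x 60 mm. Origin: centre of its underside.
- tall_carton: Bystander: upright pale carton 90 x 60 x 120 mm. Origin: centre of its underside.
- mug: Bystander: white mug, 80 mm across, 90 high. Origin: centre of its underside.
- marker: Bystander: black marker pen, 120 mm long, 16 thick, lying. Origin: at its underside, middle.
- stapler: Bystander: stapler, 140 x 34 x 37 mm. Origin: centre of its underside.
- screwdriver: Bystander: screwdriver lying on the table. Origin: on its underside.
Mind the look-alikes: they are no part of the job. What is shaped like the carton but orange or red is not meant.

How it is judged (in metres and radians):
On the way, in this order (a step that is already met when the one before it is completed fails the run):
1. the carton lies home against the rear fence and the end stop (x of carton in the frame of press between -0.005 and 0.008 m and y of carton in the frame of press between 0.015 and 0.03 m and z of carton in the frame of press between 0.004 and 0.014 m and angle between the y axis of carton and the y axis of press, either way round below 0.06 rad), for 0.2 s.
2. the button is pressed fully down with the carton home (all of step 1 and value of joint plunger above 0.009 m), for 0.1 s.
3. the button is back up, the collar not yet locked (value of joint plunger below 0.0015 m and value of joint lock_collar below 1.25 rad), for 0.1 s.
4. the collar's lug is at the lock mark (value of joint lock_collar between 1.25 and 1.55 rad), for 0.1 s.
At the end, for the whole second after the job is handed in: The carton lies at rest flat on the bed, home against rear fence and end stop (within 5 mm of each and 0.06 rad), the button is up (within 1.5 mm) and the collar's lug is within 0.15 rad of the lock mark (all of step 1 and all of step 4 and value of joint plunger below 0.0015 m and linear speed of carton below 0.01 m/s); the robot touches nothing.
It fails at once if the button is pressed (more than 4 mm) while the carton is not home (value of joint plunger above 0.004 m and not (x of carton in the frame of press between -0.005 and 0.008 m and y of carton in the frame of press between 0.015 and 0.03 m and z of carton in the frame of press between 0.004 and 0.014 m and angle between the y axis of carton and the y axis of press, either way round below 0.06 rad)).
It fails at once if another thing on the bench is moved more than 25 mm (distance of any of tape_roll, small_carton, mug, marker, tall_carton, stapler, screwdriver from where it was at the start of the episode above 0.025 m).
It also fails if it takes over 69 s, if anything falls off the work surface, if the arm or the gripper's body presses on something with over 40 N, if the wrist force passes 120 N, or if a joint passes its speed limit or range.

## Working session

There is one attempt and no reset: what is moved stays moved. The work goes in short steps, Python scripts to look and compute and a tool call to move; the robot and the scene stay as the last step left them, time stands still between calls to the robot, and variables do not carry over. Pictures are saved under pics/ and viewed, at most 10 in all, crops included, and the job is handed in when it is done.

Besides the shell and the picture viewer there is one more tool, called after "Request:" by a JSON object that holds its "method" and its "body", one argument or row to a line. apply_moves: Moves the arm, as the interface text tells. Its arguments: {"type":"object","properties":{"plan":{"type":"array"}},"required":["plan"]}

```bash
mkdir -p pics; ls; python3 - <<'E'
from cell import arm, optics, workorder
import cv2, numpy as np, pickle
s=arm.observe();print(s['t'],s['position'],s['ee_rot'],s['gripper_width'])
d={}
for n in("scene","top"):
    p=optics.snapshot(n);d[n]=p;cv2.imwrite(f"pics/{n}0.png",p["image"]);print(n,p["vfov"],p["cx"],p["cy"],p["rvec"],p["tvec"])
pickle.dump(d,open("s0.pkl","wb"))
E
```

```text
pics
0.0 [174.12475256 573.65289455 252.25464729] [ 1.46870766e-01  9.89155268e-01 -8.87430082e-04 -2.15019509e-04] 1.0001013141274042
scene 55.99080968146515 254.37270725603773 191.61985842605915 [ 0.74875462  2.58131642 -1.16141313] [ 395.19843489  -31.09270619 1333.14190692]
top 42.34016396170218 252.41095259499195 194.22967218504368 [ 2.20709193 -2.20245506  0.07182844] [ -63.18708371  431.82723573 1915.33649363]
```

View pics/scene0.png

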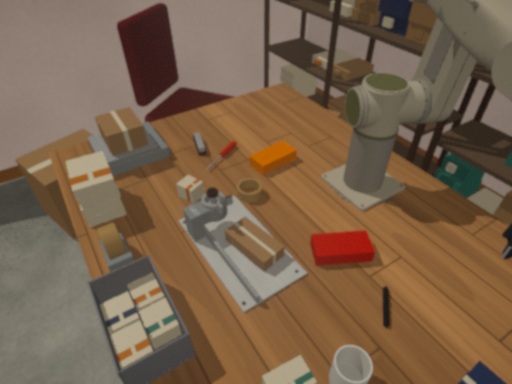

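View pics/top0.png

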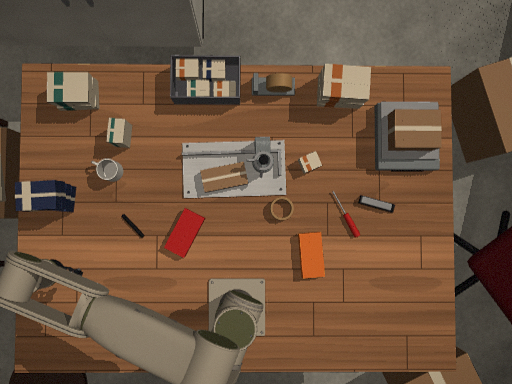

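The top view shows the press bed at about px (182–286, 139–198), the head and button at (263,159), and the carton at about (223,177). The tape roll is at (282,209) and the small carton at (311,161). I'll enlarge the press area.

```bash
python3 - <<'E'
import cv2,pickle
d=pickle.load(open("s0.pkl","rb"))
a=d["top"]["image"][130:225,172:332];cv2.imwrite("pics/topc.png",cv2.resize(a,None,fx=5,fy=5,interpolation=cv2.INTER_CUBIC))
a=d["scene"]["image"][165:315,165:325];cv2.imwrite("pics/scc.png",cv2.resize(a,None,fx=4,fy=4,interpolation=cv2.INTER_CUBIC))
E
```

```text
(no output)
```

View pics/topc.png

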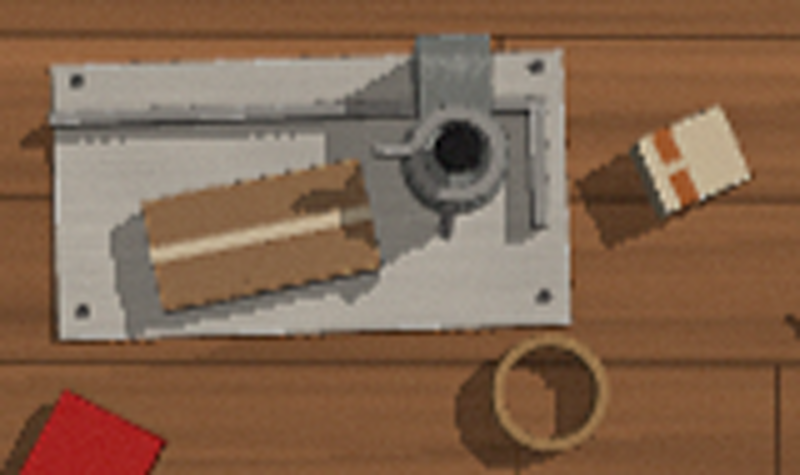

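View pics/scc.png

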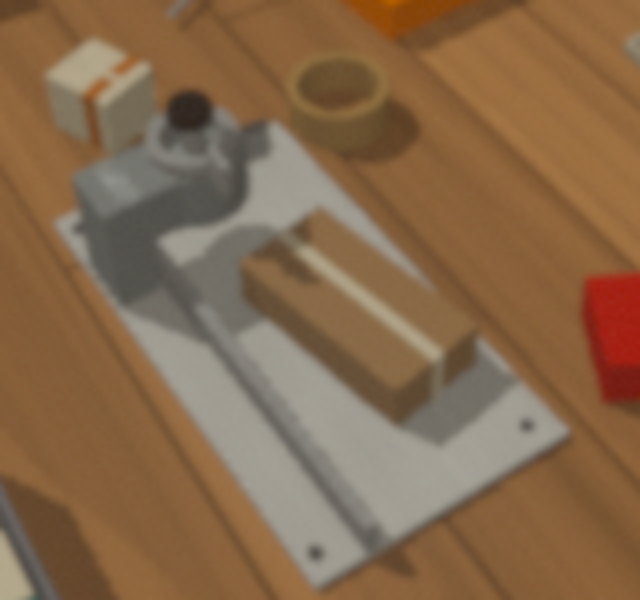

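The enlarged top view gives bed corners at crop px (52,66), (562,50), (571,324) and (61,340), and carton top corners at (142,203), (360,160), (380,268) and (165,312). The lug points left, tip at (378,151). Next I'll fit the poses over both views.

```bash
cat > h.py <<'E'
import numpy as np,cv2,pickle
from scipy.optimize import least_squares
def proj(p,X):
    f=192/np.tan(np.radians(p["vfov"]/2));K=np.array([[f,0,p["cx"]],[0,f,p["cy"]],[0,0,1.]])
    return cv2.projectPoints(np.asarray(X,float).reshape(-1,3),np.asarray(p["rvec"],float),np.asarray(p["tvec"],float),K,None)[0].reshape(-1,2)
def place(q,X):
    c,s=np.cos(q[2]),np.sin(q[2]);X=np.asarray(X,float)
    return X@np.array([[c,-s,0],[s,c,0],[0,0,1]]).T+[q[0],q[1],0]
def fit(obs,q0):
    f=lambda q:np.concatenate([(proj(p,place(q,X))-uv).ravel() for p,X,uv in obs])
    r=least_squares(f,q0,x_scale=[100,100,1],loss="soft_l1");return r.x,np.round(f(r.x),1)
tc=lambda a:(np.array(a)+.5)/5-.5+[172,130]
sc=lambda a:(np.array(a)+.5)/4-.5+[165,165]
E
python3 - <<'E'
from h import *
d=pickle.load(open("s0.pkl","rb"));T,S=d["top"],d["scene"]
B=[[92,310,8],[92,-90,8],[-122,-90,8],[-122,310,8]]
ot=(T,B+[[0,0,156]],tc([(52,66),(562,50),(571,324),(61,340),(461,147)]))
os=(S,B+[[0,0,156]],sc([(320,588),(55,222),(280,122),(570,433),(190,104)]))
for o in([ot],[os],[ot,os]): print(*fit(o,[600,0,0]))
P=fit([ot,os],[600,0,0])[0]
C=[[42.5,85,53],[42.5,-85,53],[-42.5,-85,53],[-42.5,85,53]]
ct=(T,C,tc([(142,203),(360,160),(380,268),(165,312)]))
cs=(S,C,sc([(393,392),(242,265),(320,210),(476,335)]))
for o in([ct],[cs],[ct,cs]): print(*fit(o,[600,50,0.2]))
Q=fit([ct,cs],[600,50,.2])[0]
c,s=np.cos(P[2]),np.sin(P[2]);R=np.array([[c,s],[-s,c]])
print("carton in press",R@(Q-P)[:2],Q[2]-P[2])
print("carton corners in press",(place(Q,C)[:,:2]-P[:2])@R.T)
# bystander tape roll centre, small carton rough
print("lug tip pred",(proj(T,place(P,[[0,62,141]]))-[172,130])*5)
for n,uv,z in(("roll",(550,393),40),("small",(694,160),60)):
    g=least_squares(lambda g:(proj(T,[[g[0],g[1],z]])[0]-tc([uv])[0]),[500,0]).x;print(n,g)
E
```

```text
[ 5.51416665e+02 -9.99840885e+01  3.56102397e-02] [-0.1  0.   0.2  0.   0.5 -0.2 -0.4 -0.  -0.2  0.2]
[ 5.51180212e+02 -9.59166458e+01  3.37010965e-02] [-0.3 -0.2  0.5  0.  -0.6  0.2  0.1 -0.1  0.3  0.4]
[ 5.51123490e+02 -9.78026920e+01  3.45878758e-02] [-0.6 -0.  -0.3  0.1 -0.1 -0.1 -1.  -0.  -0.8  0.3 -0.6 -0.8  0.2 -0.3
 -0.9 -0.2 -0.2 -0.7  0.   0. ]
[4.96275143e+02 4.66867909e+01 2.01563527e-01] [-0.1  0.   0.1 -0.1  0.5  0.1 -0.4  0.1]
[5.01591315e+02 5.25720224e+01 1.84988797e-01] [-0.1  1.4 -1.  -0.2  0.5 -0.2  0.4 -0.8]
[4.98485912e+02 4.86349025e+01 1.93172449e-01] [-0.6 -0.8 -0.3 -0.6 -0.1 -0.3 -1.  -0.7  0.3 -0.1 -0.8 -1.2  0.4 -1.3
  0.6 -2.3]
carton in press [-47.54213921 148.17026902] 0.15858457285094937
carton corners in press [[ -18.99869724  238.81530154]
 [   7.84782162   70.94849593]
 [ -76.08558118   57.5252365 ]
 [-102.93210004  225.39204211]]
lug tip pred [[368.91608276 151.563567  ]]
roll [ 377.3203734  -173.57179031]
small [ 554.46931349 -282.01046449]
```

The two views agree to within 4 mm: press at about (551,-98) with yaw 0.035, carton at press (-49,148) and 0.16 rad askew. First I'll turn the tool so its y axis lies along the press y axis, then go in front of the carton. The open fingers will then push it square to the fence.

Request:
{"method": "apply_moves", "body": {
  "plan": [
    [-1,0,0,0,0,0,-0.945],
    [-1,0,0,0,0,0,-0.945],
    [-1,0,0,0,0,0,-0.945],
    [-1,0,0,0,0,0,-0.945],
    [-1,0,0,0,0,0,0],
    [-1,-0.35,-0.9,0,0,0,0],
    [-1,-0.35,-0.9,0,0,0,0],
    [-1,-0.35,-0.9,0,0,0,0]
  ]
}}

```text
t: 1.1
position: [203.0, 506.8, 252.9]
ee_rot: [-0.016, 1.0, -0.0, -0.0]
wrist_force: [0.3, 0.6, 0.0]
gripper_width: 1.001
grasp_force: 0.0
```

Request:
{"method": "apply_moves", "body": {
  "plan": [
    [-1,-0.35,-0.9,0,0,0,0],
    [-1,-0.35,-0.9,0,0,0,0],
    [-1,-0.35,-0.9,0,0,0,0],
    [-1,-0.35,-0.9,0,0,0,0],
    [-1,-0.35,-0.9,0,0,0,0],
    [-1,-0.35,-0.9,0,0,0,0],
    [-1,-0.35,-0.9,0,0,0,0],
    [-1,-0.35,-0.9,0,0,0,0]
  ]
}}

```text
t: 2.1
position: [279.3, 329.3, 253.2]
ee_rot: [-0.016, 1.0, -0.0, -0.0]
wrist_force: [0.7, -1.0, 0.2]
gripper_width: 1.003
grasp_force: 0.0
```

Request:
{"method": "apply_moves", "body": {
  "plan": [
    [-1,-0.35,-0.9,0,0,0,0],
    [-1,-0.35,-0.9,0,0,0,0],
    [-1,-0.35,-0.9,0,0,0,0],
    [-1,-0.35,-0.9,0,0,0,0],
    [-1,-0.35,-0.9,0,0,0,0],
    [-1,-0.35,-0.9,0,0,0,0],
    [-1,-0.35,-0.9,0,0,0,0],
    [-1,0,0,0,0,0,0]
  ]
}}

```text
t: 3.1
position: [346.2, 174.0, 253.2]
ee_rot: [-0.015, 1.0, -0.0, 0.0]
wrist_force: [-0.3, 0.7, 0.3]
gripper_width: 1.003
grasp_force: 0.0
```

```bash
cat >> h.py <<'E'
P=[551.3,-98,0.035]
def st():
    from cell import arm
    from scipy.spatial.transform import Rotation as R
    s=arm.observe();c,n=np.cos(P[2]),np.sin(P[2]);M=np.array([[c,n],[-n,c]])
    r=R.from_quat(s["ee_rot"]).as_matrix();y=M@r[:2,1]
    print("t",round(s["t"],2),"press xy",np.round(M@(np.array(s["position"][:2])-P[:2]),1),"z",round(s["position"][2],1),
     "tool y yaw off",round(-np.arctan2(y[0],y[1]),3),"zaxis",np.round(r[:,2],3),"F",np.round(s["wrist_force"],1),"w",round(s["gripper_width"],2))
E
python3 -c "from h import *;st()"
```

```text
t 3.1 press xy [-195.4  279. ] z 253.2 tool y yaw off -0.004 zaxis [ 0. -0. -1.] F [-0.3  0.7  0.3] w 1.0
```

Request:
{"method": "apply_moves", "body": {
  "plan": [
    [-1,-0.31,-0.75,0,0,0,0],
    [-1,-0.31,-0.75,0,0,0,0],
    [-1,-0.31,-0.75,0,0,0,0],
    [-1,-0.31,-0.75,0.4,0,0,0],
    [-1,-0.31,-0.75,0.4,0,0,0],
    [-1,-0.31,-0.75,0.4,0,0,0],
    [-1,-0.31,-0.75,0.4,0,0,0],
    [-1,0,0,0.5,0,0,0]
  ]
}}

```text
t: 4.1
position: [405.1, 45.6, 200.5]
ee_rot: [-0.016, 1.0, 0.0, 0.0]
wrist_force: [-0.2, 0.5, 0.1]
gripper_width: 1.001
grasp_force: 0.0
```

Request:
{"method": "apply_moves", "body": {
  "plan": [
    [-1,0,0,1,0,0,0],
    [-1,0,0,1,0,0,0],
    [-1,0,0,1,0,0,0],
    [-1,0,0,1,0,0,0],
    [-1,0,0,1,0,0,0],
    [-1,0,0,0.6,0,0,0],
    [-1,0,0,0,0,0,0],
    [-1,0,0,0,0,0,0]
  ]
}}

```text
t: 5.1
position: [405.3, 45.9, 61.6]
ee_rot: [-0.018, 1.0, 0.0, 0.001]
wrist_force: [0.9, -0.1, -0.0]
gripper_width: 0.997
grasp_force: 0.0
```

```bash
python3 -c "from h import *;st()"
```

```text
t 5.1 press xy [-140.8  148.9] z 61.6 tool y yaw off 0.0 zaxis [ 0.001  0.    -1.   ] F [ 0.9 -0.1 -0. ] w 1.0
```

Request:
{"method": "apply_moves", "body": {
  "plan": [
    [-1,0,0,0.5,0,0,0],
    [-1,0,0,0.5,0,0,0],
    [-1,-0.3,0,0,0,0,0],
    [-1,-0.4,0,0,0,0,0],
    [-1,-0.4,0,0,0,0,0],
    [-1,-0.4,0,0,0,0,0],
    [-1,-0.4,0,0,0,0,0],
    [-1,-0.4,0,0,0,0,0]
  ]
}}

```text
t: 6.1
position: [462.7, 47.8, 35.7]
ee_rot: [-0.018, 1.0, 0.0, -0.0]
wrist_force: [-1.5, 0.6, 1.3]
gripper_width: 0.995
grasp_force: 1.0
```

Request:
{"method": "apply_moves", "body": {
  "plan": [
    [-1,-0.3,0,0,0,0,0],
    [-1,-0.3,0,0,0,0,0],
    [-1,-0.2,0,0,0,0,0],
    [-1,-0.2,0,0,0,0,0],
    [-1,0,0,0,0,0,0],
    [-1,0,0,0,0,0,0],
    [-1,0,0,0,0,0,0],
    [-1,0,0,0,0,0,0]
  ]
}}

```text
t: 7.1
position: [487.2, 48.5, 35.9]
ee_rot: [-0.018, 1.0, -0.0, 0.0]
wrist_force: [-0.8, 0.4, 0.4]
gripper_width: 0.998
grasp_force: 0.0
```

```bash
python3 - <<'E'
from h import *
st()
from cell import optics
import cv2
a=optics.snapshot("scene")["image"][165:315,165:325];b=optics.snapshot("top")["image"][130:225,172:332]
a=cv2.resize(a,(400,375),interpolation=cv2.INTER_CUBIC);b=cv2.resize(b,None,fx=2.5,fy=2.5,interpolation=cv2.INTER_CUBIC)
b=cv2.copyMakeBorder(b,0,375-b.shape[0],0,0,cv2.BORDER_CONSTANT)
cv2.imwrite("pics/p1.png",np.hstack([a,b]))
E
```

```text
t 7.1 press xy [-59.  148.7] z 35.9 tool y yaw off 0.0 zaxis [ 0. -0. -1.] F [-0.8  0.4  0.4] w 1.0
```

View pics/p1.png

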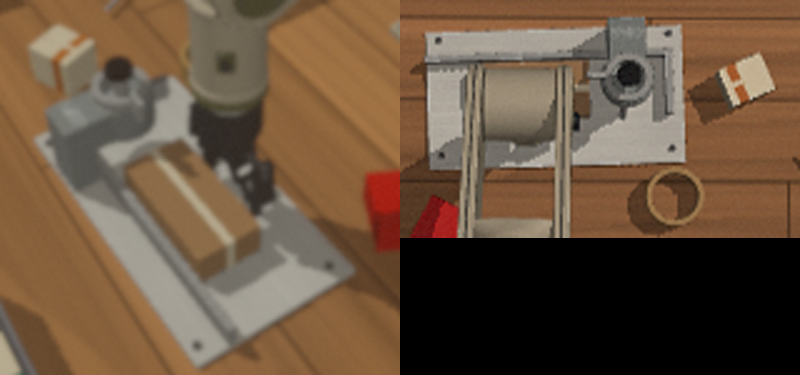

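The carton is now nearly square to the fence, with a few mm of gap left. I'll continue gently.

Request:
{"method": "apply_moves", "body": {
  "plan": [
    [-1,-0.1,0,0,0,0,0],
    [-1,-0.1,0,0,0,0,0],
    [-1,-0.06,0,0,0,0,0],
    [-1,0,0,0,0,0,0],
    [-1,0,0,0,0,0,0],
    [-1,0,0,0,0,0,0],
    [-1,0,0,0,0,0,0],
    [-1,0,0,0,0,0,0]
  ]
}}

```text
t: 8.2
position: [493.8, 48.8, 35.9]
ee_rot: [-0.018, 1.0, -0.0, 0.0]
wrist_force: [0.3, -0.9, 0.3]
gripper_width: 0.999
grasp_force: 0.0
```

Request:
{"method": "apply_moves", "body": {
  "plan": [
    [-1,-0.06,0,0,0,0,0],
    [-1,-0.04,0,0,0,0,0],
    [-1,0,0,0,0,0,0],
    [-1,-0.04,0,0,0,0,0],
    [-1,0,0,0,0,0,0],
    [-1,0,0,0,0,0,0],
    [-1,0,0,0,0,0,0],
    [-1,0,0,0,0,0,0]
  ]
}}

```text
t: 9.2
position: [494.7, 48.7, 35.0]
ee_rot: [-0.017, 1.0, -0.0, -0.003]
wrist_force: [-13.1, -0.5, 8.3]
gripper_width: 1.001
grasp_force: 6.2
```

Contact at 13 N, so the carton is against the fence. I'll back off, lift, close the fingers and go round to the left end.

Request:
{"method": "apply_moves", "body": {
  "plan": [
    [-1,0.6,0,0,0,0,0],
    [-1,0.2,0,-0.8,0,0,0],
    [1,0,0,-0.8,0,0,0],
    [1,0,0,-0.8,0,0,0],
    [1,0,0.8,-0.8,0,0,0],
    [1,0,0.8,0,0,0,0],
    [1,0,0.8,0,0,0,0],
    [1,0,0.8,0,0,0,0]
  ]
}}

```text
t: 10.2
position: [474.6, 128.8, 116.0]
ee_rot: [-0.018, 1.0, 0.0, 0.0]
wrist_force: [0.5, -0.5, 0.9]
gripper_width: -0.002
grasp_force: 0.0
```

Request:
{"method": "apply_moves", "body": {
  "plan": [
    [1,-0.5,0.8,0,0,0,0],
    [1,-0.5,0.9,0,0,0,0],
    [1,-0.5,0,0,0,0,0],
    [1,-0.5,0,0,0,0,0],
    [1,-0.5,0,0,0,0,0],
    [1,-0.4,0,0,0,0,0],
    [1,0,0,0,0,0,0],
    [1,0,0,0,0,0,0]
  ]
}}

```text
t: 11.2
position: [545.1, 173.0, 115.6]
ee_rot: [-0.017, 1.0, -0.0, -0.0]
wrist_force: [-1.2, 0.1, -0.4]
gripper_width: 0.001
grasp_force: 0.0
```

```bash
python3 - <<'E'
from h import *
st()
from cell import optics
import cv2
p=optics.snapshot("scene");pickle.dump(p,open("s2.pkl","wb"));a=p["image"][165:315,165:325]
cv2.imwrite("pics/p2.png",cv2.resize(a,None,fx=4,fy=4,interpolation=cv2.INTER_CUBIC))
E
```

```text
t 11.2 press xy [  3.3 271. ] z 115.6 tool y yaw off -0.0 zaxis [-0.001 -0.    -1.   ] F [-1.2  0.1 -0.4] w 0.0
```

View pics/p2.png

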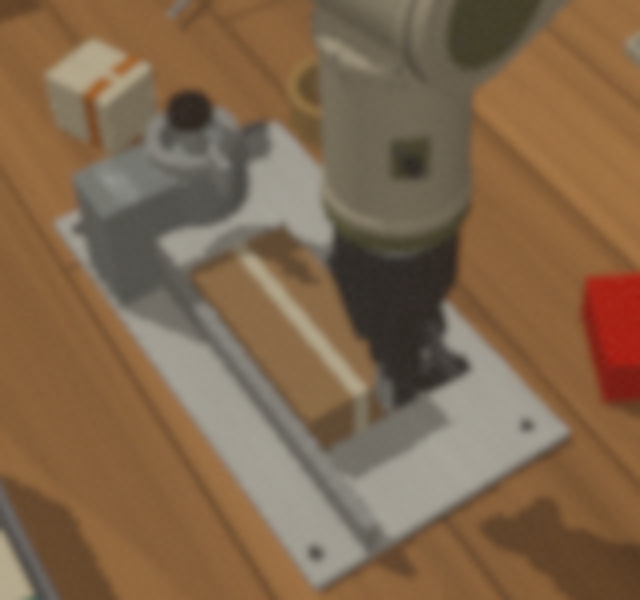

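The carton lies flush along the fence. I'll lower the shut fingers beside its left end and push it toward the stop.

Request:
{"method": "apply_moves", "body": {
  "plan": [
    [1,0.1,0,0.9,0,0,0],
    [1,0,0,0.9,0,0,0],
    [1,0,0,0.9,0,0,0],
    [1,0,0,0.5,0,0,0],
    [1,0,-0.3,0,0,0,0],
    [1,0,-0.4,0,0,0,0],
    [1,0,-0.4,0,0,0,0],
    [1,0,-0.4,0,0,0,0]
  ]
}}

```text
t: 12.25
position: [545.0, 135.2, 37.0]
ee_rot: [-0.017, 1.0, 0.0, 0.001]
wrist_force: [0.0, 4.3, 4.5]
gripper_width: 0.005
grasp_force: 2.3
```

Request:
{"method": "apply_moves", "body": {
  "plan": [
    [1,0,-0.4,0,0,0,0],
    [1,0,-0.4,0,0,0,0],
    [1,0,-0.4,0,0,0,0],
    [1,0,-0.4,0,0,0,0],
    [1,0,-0.4,0,0,0,0],
    [1,0,-0.4,0,0,0,0],
    [1,0,-0.4,0,0,0,0],
    [1,0,-0.2,0,0,0,0]
  ]
}}

```text
t: 13.25
position: [547.6, 60.3, 36.8]
ee_rot: [-0.017, 1.0, 0.0, 0.001]
wrist_force: [-0.1, 5.6, 7.6]
gripper_width: -0.0
grasp_force: 4.1
```

```bash
python3 -c "from h import *;st()"
```

```text
t 13.25 press xy [  1.8 158.3] z 36.8 tool y yaw off -0.0 zaxis [ 0.002  0.001 -1.   ] F [-0.1  5.6  7.6] w -0.0
```

Request:
{"method": "apply_moves", "body": {
  "plan": [
    [1,0,-0.25,0,0,0,0],
    [1,0,-0.25,0,0,0,0],
    [1,0,-0.2,0,0,0,0],
    [1,0,-0.15,0,0,0,0],
    [1,0,-0.1,0,0,0,0],
    [1,0,-0.1,0,0,0,0],
    [1,0,0,0,0,0,0],
    [1,0,0,0,0,0,0]
  ]
}}

```text
t: 14.25
position: [548.4, 34.1, 36.8]
ee_rot: [-0.017, 1.0, 0.0, 0.001]
wrist_force: [-0.3, 2.7, 6.4]
gripper_width: 0.0
grasp_force: 3.8
```

Request:
{"method": "apply_moves", "body": {
  "plan": [
    [1,0,-0.06,0,0,0,0],
    [1,0,-0.06,0,0,0,0],
    [1,0,-0.04,0,0,0,0],
    [1,0,-0.04,0,0,0,0],
    [1,0,0,0,0,0,0],
    [1,0,0,0,0,0,0],
    [1,0,0,0,0,0,0],
    [1,0,0,0,0,0,0]
  ]
}}

```text
t: 15.25
position: [548.6, 29.4, 36.8]
ee_rot: [-0.018, 1.0, 0.0, 0.001]
wrist_force: [-0.4, 4.4, 7.0]
gripper_width: 0.004
grasp_force: 4.1
```

```bash
python3 -c "from h import *;st()"
```

```text
t 15.25 press xy [  1.8 127.4] z 36.8 tool y yaw off 0.0 zaxis [ 0.002  0.    -1.   ] F [-0.4  4.4  7. ] w 0.0
```

Request:
{"method": "apply_moves", "body": {
  "plan": [
    [1,0,-0.08,0,0,0,0],
    [1,0,-0.08,0,0,0,0],
    [1,0,-0.08,0,0,0,0],
    [1,0,-0.06,0,0,0,0],
    [1,0,0,0,0,0,0],
    [1,0,0,0,0,0,0],
    [1,0,0,0,0,0,0],
    [1,0,0,0,0,0,0]
  ]
}}

```text
t: 16.25
position: [548.7, 26.7, 36.9]
ee_rot: [-0.018, 1.0, 0.004, 0.001]
wrist_force: [-1.4, 29.1, 11.0]
gripper_width: -0.003
grasp_force: 22.0
```

```bash
python3 - <<'E'
from h import *
st()
from cell import optics
import cv2
p=optics.snapshot("scene");pickle.dump(p,open("s3.pkl","wb"));a=p["image"][165:315,165:325]
cv2.imwrite("pics/p3.png",cv2.resize(a,None,fx=4,fy=4,interpolation=cv2.INTER_CUBIC))
E
```

```text
t 16.25 press xy [  1.7 124.7] z 36.9 tool y yaw off 0.001 zaxis [ 0.001  0.007 -1.   ] F [-1.4 29.1 11. ] w -0.0
```

View pics/p3.png

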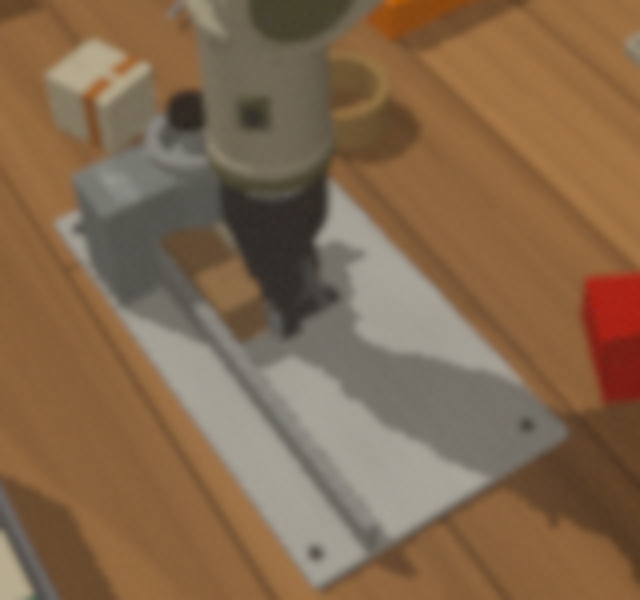

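29 N of contact at y 124.7 matches the stop position I expected. I'll back off and seat the carton once more against the fence from the front, with the left edge of the gripper kept clear of the head.

Request:
{"method": "apply_moves", "body": {
  "plan": [
    [1,0,0.8,0,0,0,0],
    [1,0,0.2,-0.8,0,0,0],
    [1,0,0,-0.8,0,0,0],
    [-1,0.4,0,-0.8,0,0,0],
    [-1,0.8,0,-0.8,0,0,0],
    [-1,0.8,0,0,0,0,0],
    [-1,0.8,0,0,0,0,0],
    [-1,0.6,0,0,0,0,0]
  ]
}}

```text
t: 17.3
position: [461.2, 43.3, 115.4]
ee_rot: [-0.017, 1.0, -0.0, -0.0]
wrist_force: [0.7, -0.2, -0.2]
gripper_width: 0.997
grasp_force: 0.0
```

Request:
{"method": "apply_moves", "body": {
  "plan": [
    [-1,0,-0.7,0,0,0,0],
    [-1,0,-0.7,0,0,0,0],
    [-1,0,0,0.8,0,0,0],
    [-1,0,0,0.8,0,0,0],
    [-1,0,0,0.8,0,0,0],
    [-1,0,0,0.8,0,0,0],
    [-1,0,0,0,0,0,0],
    [-1,0,0,0,0,0,0]
  ]
}}

```text
t: 18.3
position: [463.7, 8.7, 36.3]
ee_rot: [-0.017, 1.0, -0.0, 0.0]
wrist_force: [0.1, -0.6, 1.0]
gripper_width: 1.0
grasp_force: 0.0
```

```bash
python3 -c "from h import *;st()"
```

```text
t 18.3 press xy [-83.8 109.7] z 36.3 tool y yaw off -0.0 zaxis [ 0. -0. -1.] F [ 0.1 -0.6  1. ] w 1.0
```

Request:
{"method": "apply_moves", "body": {
  "plan": [
    [-1,-0.4,0,0,0,0,0],
    [-1,-0.4,0,0,0,0,0],
    [-1,-0.2,0,0,0,0,0],
    [-1,-0.1,0,0,0,0,0],
    [-1,-0.1,0,0,0,0,0],
    [-1,-0.08,0,0,0,0,0],
    [-1,0,0,0,0,0,0],
    [-1,0,0,0,0,0,0]
  ]
}}

```text
t: 19.3
position: [495.4, 10.0, 35.7]
ee_rot: [-0.018, 1.0, -0.0, -0.0]
wrist_force: [-0.2, 0.3, 0.4]
gripper_width: 1.002
grasp_force: 0.0
```

```bash
python3 -c "from h import *;st()"
```

```text
t 19.3 press xy [-52.1 109.9] z 35.7 tool y yaw off 0.0 zaxis [-0. -0. -1.] F [-0.2  0.3  0.4] w 1.0
```

Request:
{"method": "apply_moves", "body": {
  "plan": [
    [-1,-0.06,0,0,0,0,0],
    [-1,-0.04,0,0,0,0,0],
    [-1,-0.04,0,0,0,0,0],
    [-1,0,0,0,0,0,0],
    [-1,0,0,0,0,0,0],
    [-1,0,0,0,0,0,0],
    [-1,0,0,0,0,0,0],
    [-1,0,0,0,0,0,0]
  ]
}}

```text
t: 20.3
position: [496.0, 9.9, 34.8]
ee_rot: [-0.017, 1.0, -0.0, -0.003]
wrist_force: [-13.8, -2.3, 8.4]
gripper_width: 1.002
grasp_force: 6.8
```

Seated at 14 N. I'll back off, lift, shut the fingers and go above the button.

Request:
{"method": "apply_moves", "body": {
  "plan": [
    [-1,0.8,0,0,0,0,0],
    [-1,0.2,0,-1,0,0,0],
    [-1,0,0,-1,0,0,0],
    [1,0,0,-1,0,0,0],
    [1,0,0,-1,0,0,0],
    [1,0,0,-1,0,0,0],
    [1,0,0,-1,0,0,0],
    [1,0,0,-1,0,0,0]
  ]
}}

```text
t: 21.3
position: [474.0, 9.3, 211.7]
ee_rot: [-0.018, 1.0, -0.0, 0.0]
wrist_force: [0.9, -1.1, 0.4]
gripper_width: -0.002
grasp_force: 0.0
```

```bash
python3 - <<'E'
from h import *
st()
from cell import optics
import cv2
p=optics.snapshot("scene");t=optics.snapshot("top");pickle.dump((p,t),open("s4.pkl","wb"));a=p["image"].copy()
a=cv2.resize(a[165:315,165:325],None,fx=4,fy=4,interpolation=cv2.INTER_CUBIC)
C=place(P,[[42.5,110,53],[-42.5,110,53],[42.5,-60,53],[42.5,110,8],[-42.5,110,8],[0,110,53]])
for u in (proj(p,C)-165+.5)*4-.5: cv2.circle(a,tuple(int(v) for v in u),3,(0,0,255),1)
cv2.imwrite("pics/p4.png",a)
E
```

```text
t 21.3 press xy [-73.5 109.9] z 211.7 tool y yaw off 0.0 zaxis [ 0. -0. -1.] F [ 0.9 -1.1  0.4] w -0.0
```

View pics/p4.png

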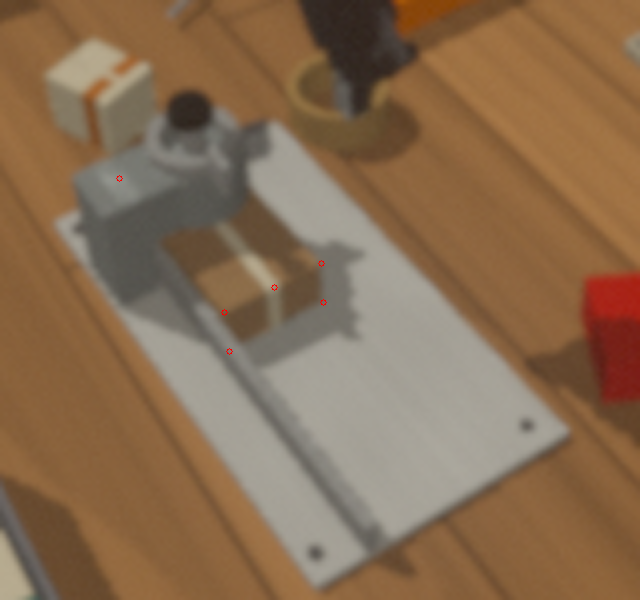

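The predicted home corners (red circles) lie on the carton's edges to about 1 px, so it is home. The lug points left, at about (220,150). Now above the button.

Request:
{"method": "apply_moves", "body": {
  "plan": [
    [1,-0.49,-0.73,0,0,0,0],
    [1,-0.49,-0.73,0,0,0,0],
    [1,-0.49,-0.73,0,0,0,0],
    [1,-0.49,-0.73,0,0,0,0],
    [1,-0.49,-0.74,0,0,0,0],
    [1,-0.49,-0.74,0,0,0,0],
    [1,0,0,0,0,0,0],
    [1,0,0,0.8,0,0,0]
  ]
}}

```text
t: 22.4
position: [552.1, -98.5, 190.7]
ee_rot: [-0.017, 1.0, -0.0, 0.001]
wrist_force: [-0.3, 0.6, -0.3]
gripper_width: 0.001
grasp_force: 0.0
```

Request:
{"method": "apply_moves", "body": {
  "plan": [
    [1,0,0,0.2,0,0,0],
    [1,0,0,0.2,0,0,0],
    [1,0,0,0,0,0,0],
    [1,0,0,0,0,0,0],
    [1,0,0,0,0,0,0],
    [1,0,0,0,0,0,0],
    [1,0,0,0,0,0,0],
    [1,0,0,0,0,0,0]
  ]
}}

```text
t: 23.4
position: [551.4, -98.1, 180.8]
ee_rot: [-0.018, 1.0, -0.0, 0.0]
wrist_force: [0.6, -0.1, 0.3]
gripper_width: -0.002
grasp_force: 0.0
```

```bash
python3 -c "from h import *;st()"
```

```text
t 23.4 press xy [ 0.1 -0.1] z 180.8 tool y yaw off 0.0 zaxis [ 0. -0. -1.] F [ 0.6 -0.1  0.3] w -0.0
```

Request:
{"method": "apply_moves", "body": {
  "plan": [
    [1,0,0,0.16,0,0,0],
    [1,0,0,0.16,0,0,0],
    [1,0,0,0.16,0,0,0],
    [1,0,0,0.08,0,0,0],
    [1,0,0,0,0,0,0],
    [1,0,0,0,0,0,0],
    [1,0,0,0,0,0,0],
    [1,0,0,0,0,0,0]
  ]
}}

```text
t: 24.4
position: [551.8, -98.2, 168.0]
ee_rot: [-0.018, 1.0, -0.0, 0.001]
wrist_force: [-2.5, 0.7, 9.6]
gripper_width: -0.0
grasp_force: 5.2
```

Request:
{"method": "apply_moves", "body": {
  "plan": [
    [1,0,0,0.06,0,0,0],
    [1,0,0,0,0,0,0],
    [1,0,0,0,0,0,0],
    [1,0,0,0,0,0,0],
    [1,0,0,0,0,0,0],
    [1,0,0,0,0,0,0],
    [1,0,0,0,0,0,0],
    [1,0,0,0,0,0,0]
  ]
}}

```text
t: 25.4
position: [551.9, -98.2, 167.9]
ee_rot: [-0.018, 1.0, -0.0, 0.001]
wrist_force: [-7.8, 1.2, 20.0]
gripper_width: -0.0
grasp_force: 9.8
```

The force rose from 10 to 20 N with no more travel, so the button is on its hard stop. I'll release it and move behind the lug, on its +x side.

Request:
{"method": "apply_moves", "body": {
  "plan": [
    [1,0,0,-0.5,0,0,0],
    [1,0,0,-0.8,0,0,0],
    [1,0,0,0,0,0,0],
    [1,-0.3,0.74,0,0,0,0],
    [1,-0.3,0.74,0,0,0,0],
    [1,-0.32,0.74,0,0,0,0],
    [1,0,0,0,0,0,0],
    [1,0,0,0,0,0,0]
  ]
}}

```text
t: 26.4
position: [572.4, -41.4, 197.5]
ee_rot: [-0.018, 1.0, -0.0, -0.0]
wrist_force: [-0.2, -0.1, 0.5]
gripper_width: 0.002
grasp_force: 0.0
```

```bash
python3 - <<'E'
from h import *
st()
from cell import arm
print(np.round(arm.observe()["q"],2))
E
```

```text
t 26.4 press xy [23.  55.8] z 197.5 tool y yaw off 0.001 zaxis [-0.001 -0.    -1.   ] F [-0.2 -0.1  0.5] w 0.0
[-0.16  0.09  1.63 -0.    1.42 -1.77]
```

Joint 6 is at -1.77, so it can't follow the collar round from this yaw. I'll turn the tool 90° clockwise first, then push with the other finger face.

Request:
{"method": "apply_moves", "body": {
  "plan": [
    [1,-0.24,0,0,0,0,0],
    [1,0,0,0,0,0,1],
    [1,0,0,0,0,0,1],
    [1,0,0,0,0,0,1],
    [1,0,0,0,0,0,1],
    [1,0,0,0,0,0,1],
    [1,0,0,0,0,0,1],
    [1,0,0,0,0,0,1]
  ]
}}

```text
t: 27.4
position: [578.6, -42.2, 197.8]
ee_rot: [0.286, 0.958, -0.0, 0.0]
wrist_force: [1.2, 0.4, -0.5]
gripper_width: -0.001
grasp_force: 0.0
```

Request:
{"method": "apply_moves", "body": {
  "plan": [
    [1,0,0,0,0,0,1],
    [1,0,0,0,0,0,1],
    [1,0,0,0,0,0,1],
    [1,0,0,0,0,0,1],
    [1,0,0,0,0,0,1],
    [1,0,0,0,0,0,1],
    [1,0,0,0,0,0,1],
    [1,0,0,0,0,0,1]
  ]
}}

```text
t: 28.4
position: [578.6, -42.2, 197.9]
ee_rot: [0.596, 0.803, 0.0, 0.0]
wrist_force: [-0.7, -0.3, 0.3]
gripper_width: 0.003
grasp_force: 0.0
```

Request:
{"method": "apply_moves", "body": {
  "plan": [
    [1,0,0,0,0,0,1],
    [1,0,0,0,0,0,1],
    [1,0,0,0,0,0,1],
    [1,0,0,0.7,0,0,0],
    [1,0,0,0.7,0,0,0],
    [1,0,0,0.4,0,0,0],
    [1,0,0,0.4,0,0,0],
    [1,0,0,0,0,0,0]
  ]
}}

```text
t: 29.4
position: [577.7, -41.5, 141.6]
ee_rot: [0.694, 0.719, -0.001, -0.001]
wrist_force: [0.1, 0.2, -0.4]
gripper_width: -0.004
grasp_force: 0.0
```

```bash
python3 - <<'E'
from h import *
st()
from cell import arm
print(np.round(arm.observe()["q"],2))
E
```

```text
t 29.4 press xy [28.4 55.6] z 141.6 tool y yaw off -1.57 zaxis [-0.002  0.    -1.   ] F [ 0.1  0.2 -0.4] w -0.0
[-0.16  0.16  1.67 -0.    1.32 -0.2 ]
```

Request:
{"method": "apply_moves", "body": {
  "plan": [
    [1,0,-0.2,0,0,0,0],
    [1,0,-0.18,0,0,0,0],
    [1,0.058,-0.195,0,0,0,-1],
    [1,0.058,-0.195,0,0,0,-1],
    [1,0.058,-0.195,0,0,0,-1],
    [1,0.058,-0.195,0,0,0,-1],
    [1,0.058,-0.195,0,0,0,-1],
    [1,0.058,-0.195,0,0,0,-1]
  ]
}}

```text
t: 30.4
position: [538.9, -41.0, 143.6]
ee_rot: [0.483, 0.875, 0.0, 0.001]
wrist_force: [1.2, 0.5, 0.0]
gripper_width: 0.0
grasp_force: 0.5
```

```bash
python3 -c "from h import *;st()"
```

```text
t 30.4 press xy [-10.4  57.4] z 143.6 tool y yaw off -1.044 zaxis [ 0.002 -0.    -1.   ] F [1.2 0.5 0. ] w 0.0
```

Request:
{"method": "apply_moves", "body": {
  "plan": [
    [1,0.058,-0.195,0,0,0,-1],
    [1,0.058,-0.195,0,0,0,-1],
    [1,0.058,-0.195,0,0,0,-1],
    [1,0.058,-0.195,0,0,0,-1],
    [1,0.058,-0.195,0,0,0,-1],
    [1,0.058,-0.195,0,0,0,-1],
    [1,0.058,-0.195,0,0,0,-1],
    [1,0.058,-0.195,0,0,0,-1]
  ]
}}

```text
t: 31.4
position: [505.4, -62.6, 143.6]
ee_rot: [0.155, 0.988, 0.0, 0.001]
wrist_force: [0.2, 1.2, 0.8]
gripper_width: 0.0
grasp_force: 0.5
```

Request:
{"method": "apply_moves", "body": {
  "plan": [
    [1,0.058,-0.195,0,0,0,-1],
    [1,0,0,0,0,0,0],
    [1,0,0,0,0,0,0],
    [1,0,0,0,0,0,0],
    [1,0,0,0,0,0,0],
    [1,0,0,0,0,0,0],
    [1,0,0,0,0,0,0],
    [1,0,0,0,0,0,0]
  ]
}}

```text
t: 32.4
position: [502.4, -66.7, 142.8]
ee_rot: [0.113, 0.994, -0.0, -0.0]
wrist_force: [-0.1, 0.1, -0.4]
gripper_width: 0.001
grasp_force: 0.0
```

```bash
python3 - <<'E'
from h import *
st()
a=np.array([19,55.]);
for th in(1.31,1.4): print(th, a[0]*np.cos(th)-a[1]*np.sin(th),a[0]*np.sin(th)+a[1]*np.cos(th))
E
```

```text
t 32.4 press xy [-47.8  33. ] z 142.8 tool y yaw off -0.262 zaxis [-0. -0. -1.] F [-0.1  0.1 -0.4] w 0.0
1.31 -48.241021720579646 32.539265869938774
1.4 -50.97035943426073 28.071737729294
```

Request:
{"method": "apply_moves", "body": {
  "plan": [
    [1,0.058,-0.195,0,0,0,-1],
    [1,0,-0.02,0,0,0,0],
    [1,0,0,0,0,0,0],
    [1,0,0,0,0,0,0],
    [1,0,0.6,0,0,0,0],
    [1,0,0.2,-0.8,0,0,0],
    [1,0,0,-0.8,0,0,0],
    [1,0,0,-0.8,0,0,0]
  ]
}}

```text
t: 33.4
position: [502.6, -50.7, 203.4]
ee_rot: [0.07, 0.998, 0.0, -0.0]
wrist_force: [0.2, 0.6, -0.0]
gripper_width: 0.002
grasp_force: 0.0
```

Request:
{"method": "apply_moves", "body": {
  "plan": [
    [1,0.5,0.7,-0.8,0,0,0],
    [1,0.5,0.7,-0.8,0,0,0],
    [1,0.5,0.7,0,0,0,0],
    [1,0.5,0.7,0,0,0,0],
    [1,0.5,0.7,0,0,0,0],
    [1,0,0.7,0,0,0,0],
    [1,0,0.7,0,0,0,0],
    [1,0,0,0,0,0,0]
  ]
}}

```text
t: 34.4
position: [457.0, 79.6, 241.6]
ee_rot: [0.069, 0.998, 0.0, -0.001]
wrist_force: [-0.4, -0.8, 0.8]
gripper_width: -0.003
grasp_force: 0.0
```

```bash
python3 - <<'E'
from h import *
st()
from cell import optics
import cv2
p=optics.snapshot("scene");t=optics.snapshot("top")
a=cv2.resize(p["image"][165:265,165:265],None,fx=4,fy=4,interpolation=cv2.INTER_CUBIC)
b=cv2.resize(t["image"][130:180,222:272],None,fx=8,fy=8,interpolation=cv2.INTER_CUBIC)
for th,c in((1.25,(0,255,255)),(1.4,(0,0,255)),(1.55,(255,0,0))):
    X=place(P,[[-62*np.sin(th),62*np.cos(th),141]])
    cv2.circle(a,tuple(int(v) for v in (proj(p,X)[0]-165+.5)*4-.5),2,c,-1)
    cv2.circle(b,tuple(int(v) for v in (proj(t,X)[0]-[222,130]+.5)*8-.5),2,c,-1)
cv2.imwrite("pics/p5.png",np.hstack([a,b]))
E
```

```text
t 34.4 press xy [-88.  180.8] z 241.6 tool y yaw off -0.172 zaxis [-0.002  0.    -1.   ] F [-0.4 -0.8  0.8] w -0.0
```

View pics/p5.png

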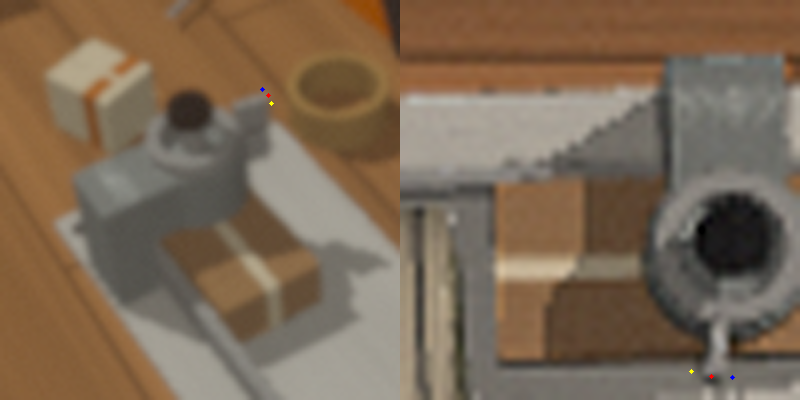

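The lug tip, at about (717,365) in the right half, lies on the 1.4 rad prediction within about 0.05 rad. The button is up, the carton is still home, and the arm is clear. Handing in.

```bash
python3 -c "
from cell import workorder;print(workorder.sign_off())"
```

```text
the job is handed in; nothing more can be done
None
```

The job is handed in, with no verdict returned: the carton is seated against the fence and end stop, the button was pressed to its hard stop and released, and the collar's lug is at the lock mark (about 1.4 rad by the last picture).

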